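# Open the sample case's gate and hold it wide

### The arm

A 6-joint arm with a two-finger parallel gripper is mounted at the origin on the work surface. World frame = base frame: x ahead of the robot, y to its left, z up, the work surface at z = 0. Lengths are in m, angles in rad, forces in N, time in s.
With the tool pointing down it reaches from about 0.35 to 0.775 m from the base axis. Payload 7.3 kg.
Tool frame: the origin (TCP) lies on the centre line of the jaws, within the pads' length; the fingertips stand arm.tip_extent ahead of it and the grasp point (between the pads) lies 2 mm behind it (arm.tip_extent is the distance from the TCP to the fingertips, in m); z points along the fingers, y is the line along which they close (so a half turn about z gives the same grasp; the last joint's range is limited). The gripper opens to 92 mm and grips with 3 to 60 N. Pads are 19 mm wide; open, the fingers measure 130 mm over their backs; the gripper's body (75 mm by 190 mm) begins 47 mm behind the grasp point.
Start: joints at [1.139, 0.342, 1.524, -0, 1.275, -0.146], TCP at [0.148, 0.504, 0.244] pointing down, gripper open.
Joint ranges: [-2.53, 2.53], [-0.77, 2.02], [0.04, 2.7], [-1, 4.14], [0.28, 2.66], [-3.11, 3.11]. Speed limits (rad/s): [2.57, 2.57, 3.14, 3.14, 3.14, 3.14].

### API

Orientations are given as a 3x3 rotation matrix whose columns are the frame's x, y, z axes.
In Python, from cell import arm, get_image, finder gives the robot as it stands.
- The arm moves only by the shell command python3 -m creep 'ROWS' [FORCE]. ROWS is JSON, one flat list of numbers, 5 for each row, row after row: the shift along the world's x, y, z in units of 25 mm (1.0 is 25 mm), then the turn about the world's z in units of 6 degrees (1.0 is 6 degrees), then the finger opening in mm, from 0 to 91.8. A call has 1 to 20 rows; each row shifts and turns the commanded pose from where the row before left it; what a row does not reach is not made up. A row lasts 1/12 s, in which the tool goes at most 41.7 mm and 7.16 degrees, less where a joint would pass 70% of its speed; a pose out of reach is approached as far as the arm can. A call is refused whole if a number of a shift passes 1 or a number of a turn 1, either way. A call with a gripper value outside its range is refused whole. The fingers move at their own pace and stop on an object; FORCE is the grip in N (left out, the last holds). Time passes only in rows, so rows that do not move let the fingers close. It gives the time, the measured TCP pose, the force, the opening and the grip force at its end, in the units of the state.
- arm.read_state(): the state, without advancing time (a new reading comes with each control period).
- get_image(name): name is "side" or "top"; returns a dict with "img" (480x640x3 uint8, red, green, blue), "intrinsics" (3x3 intrinsics, pixels), "world_from_camera" (4x4, takes a point from camera to world coordinates). Camera axes: x right, y down, z forward; pixel columns grow to the right and rows downward; lengths in m; the calibration is good to about 2 mm. A picture is of the moment at which its call begins. There is no depth.
- arm.sign_off(): hands the job in; it is judged then, once.
Trained networks look in a picture, given as the dict that the camera call returned (one of the last four; its "shot" number tells which), for a name from the list of things; names that differ only in an ending like _2 or _b are one class to them, and where a whole thing is asked for, a point or a joint stands for the part that bears it (a point fixed in the world has none). Each returns a list of dicts, best first, with "score" (0 to 1); they miss things now and then, are a little off and sometimes report something else, mostly with a low value. They report only what shows in the picture. A call takes as long as a camera call.
- finder.boxes_of(target, picture): "at" ([x, y, z] in m, in world coordinates, good to about 4 mm: the middle of the surface that is visible of it).
- finder.trace(target, picture): "pixels" (480x640 bool, what is visible of it).
- finder.landmark_of(target, picture): "at" ([x, y, z] in m, in world coordinates, good to about 4 mm: a listed point, or the origin of a listed thing).
The state is a dict: "t": time; "joint_pos": joint angles; "joint_vel": joint speeds; "joint_efforts": joint torques, N m; "tool_pos": TCP position; "tool_rot": TCP orientation; "force": force on the tool from outside, world axes, zero at the start; "ft_torque": the same for the moment, N m; "gripper_width": finger opening in m; "gripper_force": force on a finger pad.
Only numpy, scipy, OpenCV 4.12 (cv2) and the standard library are available. Lean on these libraries where they do the work, as an engineer would, in place of code of your own. Each camera call takes 0.05 s, during which the arm holds its last target. There are 200 camera calls.

### The job

Open the grey sample-transport case so that a colleague can slide the tube rack out: first pinch the two tabs of the main catch on the case, to the right of the gate, so that the gate springs ajar; then pinch the safety catch on the gate itself, swing the gate out past the click of its hinge check, and finish holding it wide open, at about a right angle to the case front. The gate is sprung and falls back if let go, so your program ends with the gripper still holding it; leave everything else on the bench and on the case where it stands.

Things in the scene. Friction and masses are not known exactly. Their poses are not given: they have to be found in the camera images.
- case: Grey plastic sample-transport case, fixed on the bench: 280 mm deep (its x), 360 wide (y), 200 high. Origin on the bench under the middle of its front face; its x points into the case, away from the robot, its y to the left seen from the robot. Its yaw varies by 0.25 rad either way. On the lid a folded carrying handle, 14 high.
- main_grip (a point): Midpoint between the pinch tabs of the main catch, on the case: 38 mm before its front face, 135 right of its middle, 198 up; axes as the case's. Two upright metal tabs side by side along y, each 6 thick, 26 deep (x), bare from 175 to their tops at 215 up; outer faces 54 apart at rest, 30 pinched. Black catch body below 170, 88 wide. 50 mm free beside each tab. Both tabs slide together.
- main_catch (a joint): Travel of each tab of the main catch, m: 0 at rest, 0.012 fully pinched; sprung (8 N between the fingers at rest, 14 N fully pinched). It draws a flat bolt off the front of the gate's free edge, clear from about 0.009. A kick-out pin then pushes the gate ajar, to about 0.11 rad, where the safety catch stops it. The gate stays ajar when the tabs are let go.
- safety_grip (a point): Midpoint between the two pinch tabs of the safety catch, carried by the gate: 23 mm in front of the hinge axis and 155 from it along the gate, 198 up. Axes as the case's when the gate is shut, turning with the gate. Tabs as on the main catch, side by side along this point's y; black catch body below 168. With the gate shut it is 110 to the left of the main catch.
- safety_catch (a joint): Travel of each tab of the safety catch, m: 0 at rest, 0.012 fully pinched; springs as on the main catch. It draws a bolt at the gate's edge out from behind a steel keeper, clear from about 0.008. It springs back when let go, so keep it pinched while the gate starts to swing, until past 0.25 rad.
- gate_hinge (a point): A point on the gate's vertical hinge axis, at the left of the gate: 15 in front of the case's front face, 130 to the left of its middle, 110 above the bench.
- gate (a joint): Gate angle, rad: 0 shut, growing as its free (right) end swings out to the robot, clockwise seen from above; 1.57 square to the case front, stop at 1.75. A spring pulls it shut (0.1 N m near 0.1, 0.4 N m at 1.5). The hinge check, a sprung plunger, resists from about 0.45 to 0.75 (up to 6 N at the safety catch), then clicks over; let go beyond it, the gate falls back to about 0.95 and rests there.
- gate_panel: The gate: grey panel with a small clear window, 12 thick, 192 wide, from 35 to 185 above the bench, with all the safety catch on it. Origin on the hinge axis at bench height; at joint value 0 its axes are the case's; it extends along its own -y, to 200 from the axis.
- lightpad: Flat light panel, 200 x 260 x 8 mm, lying in front of the case's right side; fixed; origin under its centre.
- vial0: Bystander: sample vial with copper cap, 22 diameter, 52 high, standing on the light panel; origin under its centre.
- vial1: Bystander: a vial like vial0.
- vial2: Bystander: a vial like vial0.
- jerrican: Bystander: white plastic bottle, 100 x 150 x 230 high, standing to the left of the case; origin under its centre.
- cup: Bystander: white plastic cup, 72 diameter, 95 high, on the left; origin under its centre.
- bench_camera: Bystander: small inspection camera on a gooseneck, 250 high, base 110 x 85, its head leaning 120 towards its own +x; on the right; origin under the base's centre.
- dish: Bystander: round flat plastic dish, 92 diameter, 16 high, standing on the case's lid; origin under its centre.
- jar: Bystander: small amber jar, 54 diameter, 65 high, standing on the case's lid; origin under its centre.

How it is judged:
On the way, in this order (a step that is already met when the one before it is completed fails the run):
1. the main catch is pinched and the gate springs ajar, still caught by the safety catch (value of joint main_catch above 0.006 m and contact force between the fingers and case above 2 N and value of joint gate between 0.05 and 0.16 rad), for 0.05 s.
2. the safety catch is pinched by the gripper and the gate swings out clear of its keeper (value of joint safety_catch above 0.006 m and contact force between the fingers and gate_panel above 2 N and value of joint gate above 0.16 rad), for 0.05 s.
3. the gate is swung out past its hinge check (value of joint gate above 1 rad), for 0.05 s.
At the end, for the whole second after the job is handed in: The gate is held still at 75 degrees (1.31 rad) or more from shut, the fingers bearing on the gate or its safety catch with at least 1 N, so that it is the gripper and not the hinge check that keeps it open, through the last second (value of joint gate above 1.31 rad and velocity of joint gate between -0.1 and 0.1 rad/s and contact force between the fingers and gate_panel above 1 N); the arm keeps its last pose, push and grip.
It fails at once if a bystander on the bench or on the case is pushed more than 20 mm or knocked over (distance of any of vial0, vial1, vial2, cup, jerrican, bench_camera, dish, jar from where it was at the start of the episode above 0.02 m or angle between any of vial0, vial1, vial2, cup, jerrican, bench_camera, jar's own z axis and vertical above 0.5 rad).
It also fails if it takes over 48 s, if anything falls off the work surface, if the arm or the gripper's body presses on something with over 40 N, if the wrist force passes 120 N, or if a joint passes its speed limit or range.

## Working session

There is one attempt and no reset: what is moved stays moved. The work goes in short steps, Python scripts to look and compute and a shell command to move; the robot and the scene stay as the last step left them, time stands still between calls to the robot, and variables do not carry over. Pictures are saved under pics/ and viewed, at most 10 in all, crops included, and the job is handed in when it is done.

```bash
mkdir -p pics; cat > h.py <<'E'
import numpy as np,cv2
from cell import arm,get_image,finder
def tri(obs):
    A=np.zeros((3,3));b=np.zeros(3)
    for p,uv in obs:
        K=p["intrinsics"];T=p["world_from_camera"]
        d=T[:3,:3]@np.linalg.solve(K,[uv[0],uv[1],1]);d/=np.linalg.norm(d)
        P=np.eye(3)-np.outer(d,d);A+=P;b+=P@T[:3,3]
    return np.linalg.solve(A,b)
E
python3 - <<'E'
from h import *
s=arm.read_state();print(arm.tip_extent,s['tool_pos'],np.round(s['tool_rot'],2),s['gripper_width'])
for n in("side","top"):
    p=get_image(n);cv2.imwrite(f"pics/{n}0.png",p["img"][...,::-1])
    print(n,p["world_from_camera"][:3,3])
    for t in "case main_grip safety_grip gate_hinge gate_panel lightpad vial0 jerrican cup bench_camera dish jar".split():
        print(t,[(np.round(r["at"],3).tolist(),round(r["score"],2)) for r in finder.landmark_of(t,p)[:3]])
E
```

```text
0.017 [0.14781963 0.5033613  0.24303913] [[-0.96  0.28 -0.  ]
 [ 0.28  0.96 -0.  ]
 [ 0.   -0.   -1.  ]] 0.09180059223492737
side [-0.10612476 -0.92406161  0.80040472]
case [([0.64, -0.246, -0.001], 0.74), ([0.651, 0.064, -0.001], 0.63)]
main_grip [([0.623, -0.074, 0.202], 0.61)]
safety_grip [([0.619, 0.037, 0.195], 0.92)]
gate_hinge [([0.629, 0.187, 0.109], 0.91), ([0.653, 0.063, -0.001], 0.69)]
gate_panel [([0.63, 0.19, -0.002], 0.86)]
lightpad [([0.414, -0.195, -0.001], 0.87)]
vial0 [([0.616, 0.036, 0.195], 0.72), ([0.409, -0.129, 0.006], 0.71), ([0.415, -0.207, 0.011], 0.65)]
jerrican [([0.591, 0.34, -0.001], 0.76)]
cup [([0.411, 0.337, -0.002], 0.98)]
bench_camera [([0.642, -0.247, 0.001], 0.83)]
dish [([0.764, -0.01, 0.198], 0.6)]
jar [([0.743, 0.189, 0.201], 0.56)]
top [ 0.3863643  -0.02492112  1.06506741]
case [([0.65, 0.061, 0.001], 0.91)]
main_grip [([0.622, -0.075, 0.199], 0.73)]
safety_grip [([0.614, 0.035, 0.202], 0.87)]
gate_hinge [([0.624, 0.192, 0.113], 0.98)]
gate_panel [([0.632, 0.198, 0.002], 0.74), ([0.76, -0.017, 0.198], 0.16)]
lightpad [([0.41, -0.199, -0.002], 0.95)]
vial0 [([0.418, -0.207, 0.007], 0.48), ([0.461, -0.264, 0.005], 0.44)]
jerrican [([0.595, 0.343, -0.004], 0.78)]
cup [([0.414, 0.335, 0.002], 0.61)]
bench_camera [([0.641, -0.243, 0.001], 0.68)]
dish [([0.762, -0.01, 0.196], 0.73)]
jar [([0.743, 0.19, 0.2], 0.8)]
```

View pics/side0.png

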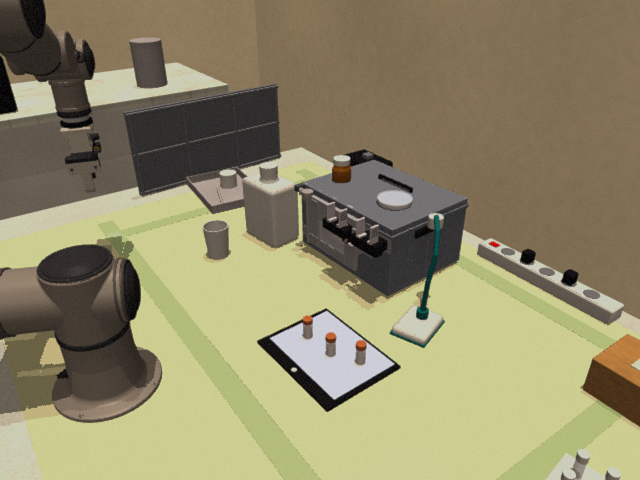

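View pics/top0.png

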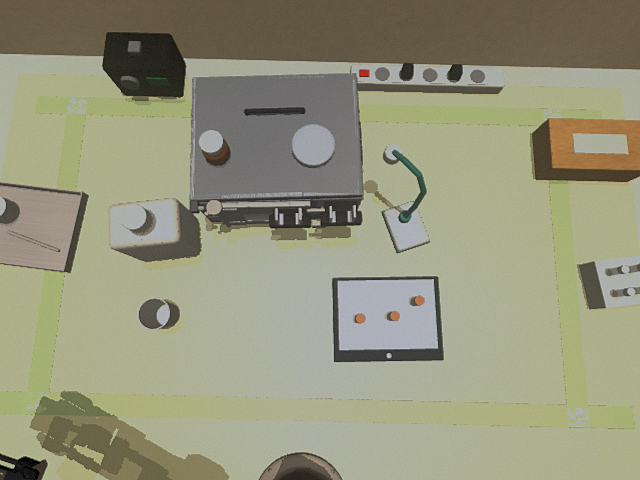

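Side view: the four metal tabs at about (325,207), (341,215), (358,228) and (374,234). The bench camera head is at (435,220). Top view: the catches are at (290,215) and (343,213), and the case is nearly square to the view. I'll zoom in to triangulate the tabs.

```bash
python3 - <<'E'
from h import *
a=cv2.imread("pics/side0.png")[190:260,300:400];b=cv2.imread("pics/top0.png")[190:240,200:370]
a=cv2.resize(a,None,fx=4,fy=4,interpolation=2);b=cv2.resize(b,None,fx=4.7,fy=4.7,interpolation=2)
o=np.zeros((a.shape[0]+b.shape[0],800,3),np.uint8);o[:a.shape[0],:a.shape[1]]=a;o[a.shape[0]:,:b.shape[1]]=b
cv2.imwrite("pics/crop.png",o)
E
```

```text
(no output)
```

View pics/crop.png

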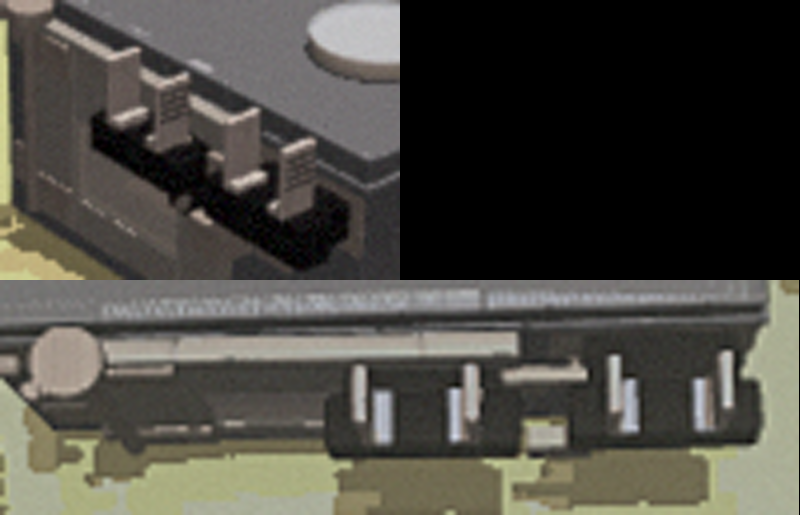

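Crop: tab-top centres in crop pixels are, in the side view, (123,52), (171,77), (243,113), (299,144). In the top view they are (359,393), (471,393), (614,390), (726,380).

```bash
python3 - <<'E'
from h import *
S=get_image("side");T=get_image("top")
s=np.array([(123,52),(171,77),(243,113),(299,144)])/4+[300,190]
t=(np.array([(359,393),(471,393),(614,390),(726,380)])-[0,280])/4.7+[200,190]
P=np.array([tri([(S,a),(T,b)]) for a,b in zip(s,t)]);print(P.round(4))
def pr(p,x):
    c=np.linalg.inv(p["world_from_camera"])@[*x,1];u=p["intrinsics"]@c[:3];return u[:2]/u[2]
print([ (pr(S,x)-a).round(1).tolist() for x,a in zip(P,s)])
print("main",P[2:].mean(0),"safety",P[:2].mean(0))
d=P[0]-P[3];print("yaw",np.arctan2(-d[0],d[1]), P[2,:2]-P[3,:2])
for k in range(2):
  for p in(get_image("side"),get_image("top")):
    print([np.round(finder.landmark_of(n,p)[0]["at"],4).tolist() for n in("main_grip","safety_grip","gate_hinge")])
# lid edge yaw: top picture mask of case
r=finder.trace("case",T)[0];print(cv2.minAreaRect(np.argwhere(r["pixels"])[:,::-1].astype(np.float32)))
E
```

```text
[[ 0.6103  0.0585  0.2149]
 [ 0.6113  0.0102  0.2165]
 [ 0.6157 -0.052   0.216 ]
 [ 0.6207 -0.0995  0.2146]]
[[0.1, -0.0], [0.0, -0.0], [-0.6, 0.2], [-0.1, 0.0]]
main [ 0.61820378 -0.07577343  0.21531536] safety [0.61082831 0.03435256 0.21569886]
yaw 0.06518988445778971 [-0.00491386  0.04755313]Traceback (most recent call last):
  File "<stdin>", line 13, in <module>
IndexError: list index out of range
```

```bash
python3 -m creep '[0.8,-1,0.5,0.2,91,0.8,-1,0.5,0.2,91,0.8,-1,0.5,0.2,91,0.8,-1,0.5,0.2,91,0.8,-1,0.5,0.2,91,0.8,-1,0,0.2,91,0.8,-1,0,0.2,91,0.8,-1,0,0.2,91,0.8,-1,0,0.2,91,0.8,-1,0,0.2,91,0.8,-1,0,0.2,91,0.8,-1,0,0.2,91,0.8,-1,0,0.2,91,0.8,-1,0,0.2,91,0.8,-1,0,0.2,91,0.8,-1,0,0.2,91,0.8,-1,0,0.2,91,0,0,0,0,91]' 25
```

```text
t: 3.15
tool_pos: [0.4908, 0.0747, 0.3057]
tool_rot: [[-0.998, -0.067, 0.001], [-0.067, 0.998, -0.002], [-0.001, -0.002, -1.0]]
force: [-1.4, -0.5, -0.2]
gripper_width: 0.0911
gripper_force: 0.0
```

```bash
cat > st.py <<'E'
from h import *
import sys
s=arm.read_state();R=s['tool_rot'];p=np.array(s['tool_pos']);g=[float(v) for v in sys.argv[1:]]
yaw=np.degrees(np.arctan2(R[1][1],R[0][1]))-90
print(s['t'],p.round(4),"yaw",yaw.round(2),"w",s['gripper_width'],"F",np.round(s['force'],1),s['gripper_force'])
if g: print("units",((np.array(g[:3])-p)/.025).round(2),(g[3]-yaw)/6)
E
python3 st.py .62 -.0755 .197 3.85
```

```text
3.15 [0.4908 0.0747 0.3057] yaw 3.84 w 0.09107486618823589 F [-1.4 -0.5 -0.2] 0.0
units [ 5.17 -6.01 -4.35] 0.001259700917835967
```

```bash
python3 -m creep '[0.86,-1,0,0,91,0.86,-1,0,0,91,0.86,-1,0,0,91,0.86,-1,0,0,91,0.86,-1,0,0,91,0.86,-1,0,0,91,0,0,-0.5,0,91,0,0,-0.5,0,91,0,0,0,0,91,0,0,0,0,91]'; python3 st.py .62 -.0755 .197 3.85; python3 - <<'E'
from h import *
a=get_image("side")["img"][120:280,260:470,::-1];b=get_image("top")["img"][150:260,220:400,::-1]
a=cv2.resize(a,(630,480),interpolation=2);cv2.imwrite("pics/above.png",a)
E
```

```text
t: 3.98
tool_pos: [0.6166, -0.0708, 0.2807]
tool_rot: [[-0.998, -0.07, -0.002], [-0.07, 0.998, 0.001], [0.002, 0.001, -1.0]]
force: [-0.6, -0.1, 0.6]
gripper_width: 0.0908
gripper_force: 0.0
3.9833 [ 0.6166 -0.0708  0.2807] yaw 4.03 w 0.09076951484834674 F [-0.6 -0.1  0.6] 0.0
units [ 0.14 -0.19 -3.35] -0.029850070637104393
```

View pics/above.png

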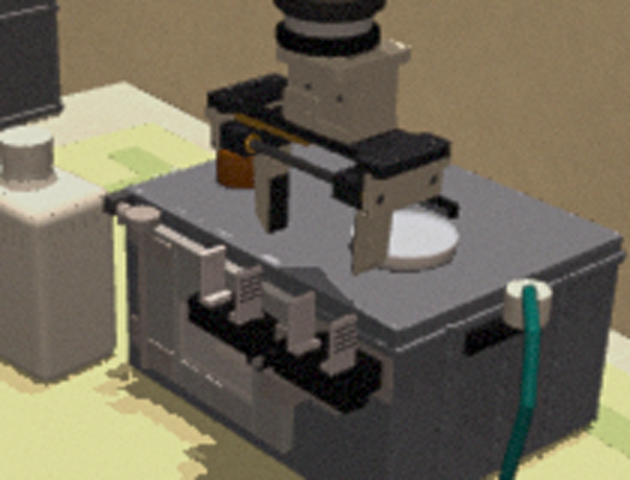

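The open jaws, with fingertips at crop (272,230) and (370,270), hang above the main tabs at (300,310) and (342,335), and the way down is clear. I'll descend and pinch.

```bash
python3 -m creep '[0.14,-0.19,-0.5,0,91,0,0,-0.6,0,91,0,0,-0.6,0,91,0,0,-0.6,0,91,0,0,-0.6,0,91,0,0,-0.45,0,91,0,0,0,0,91,0,0,0,0,91]' 25; python3 st.py .62 -.0755 .197 3.85
```

```text
t: 4.75
tool_pos: [0.6204, -0.076, 0.1971]
tool_rot: [[-0.998, -0.07, -0.001], [-0.07, 0.998, 0.0], [0.001, 0.0, -1.0]]
force: [-0.4, 0.5, 0.6]
gripper_width: 0.091
gripper_force: 0.0
4.75 [ 0.6204 -0.076   0.1971] yaw 4.03 w 0.0910293490174946 F [-0.4  0.5  0.6] 0.0
units [-0.02  0.02 -0.01] -0.030475535523456648
```

```bash
python3 -m creep '[0,0,0,0,28,0,0,0,0,28,0,0,0,0,28,0,0,0,0,28,0,0,0,0,28,0,0,0,0,28,0,0,0,0,28,0,0,0,0,28,0,0,0,0,28,0,0,0,0,28]' 25; python3 - <<'E'
from h import *
for n in("side","top"):
    p=get_image(n); print([np.round(r["at"],4).tolist() for q in("safety_grip","gate_hinge") for r in finder.landmark_of(q,p)[:1]])
    if n=="top": cv2.imwrite("pics/pinch.png",cv2.resize(p["img"][180:250,200:380,::-1],None,fx=4,fy=4,interpolation=2))
E
```

```text
t: 5.58
tool_pos: [0.6205, -0.0741, 0.1978]
tool_rot: [[-0.997, -0.071, 0.0], [-0.071, 0.997, 0.003], [-0.0, 0.003, -1.0]]
force: [-1.2, 6.4, 1.0]
gripper_width: 0.0304
gripper_force: 7.0
[[0.6011, 0.0383, 0.1975], [0.632, 0.1875, 0.1086]]
[[0.6016, 0.0365, 0.2021], [0.6228, 0.1945, 0.1092]]
```

View pics/pinch.png

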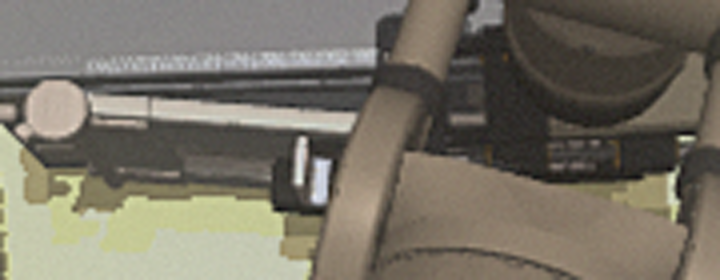

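The gate is ajar: the panel edge tilts away from the case front between (90,110) and (350,125), and the jaw opening of 30 mm means the catch is fully pinched. Next I release, lift and move over to the safety catch.

```bash
python3 -m creep '[0,0,0,0,91,0,0,0,0,91,0,0,0,0,91,0,0,0,0,91,0,0,0,0,91,0,0,0,0,91,0,0,0,0,91,0,0,0.5,0,91,0,0,0.7,0,91,0,0,0.7,0,91,0,0,0.7,0,91,0,0.2,0.2,-0.2,91,-0.3,0.9,0,-0.2,91,-0.3,0.9,0,-0.2,91,-0.3,0.9,0,-0.2,91,0,0.9,0,-0.2,91,0,0.5,0,0,91,0,0,0,0,91,0,0,0,0,91]' 25
python3 - <<'E'
from h import *
for n in("side","top"):
    p=get_image(n); print([np.round(r["at"],4).tolist() for q in("safety_grip","gate_hinge") for r in finder.landmark_of(q,p)[:1]])
    if n=="side": cv2.imwrite("pics/above2.png",cv2.resize(p["img"][140:270,270:430,::-1],None,fx=4,fy=4,interpolation=2))
E
python3 st.py .598 .036 .197 -2
```

```text
t: 7.47
tool_pos: [0.5982, 0.0313, 0.2675]
tool_rot: [[-0.999, 0.033, 0.0], [0.033, 0.999, -0.001], [-0.0, -0.001, -1.0]]
force: [-0.2, -0.0, -0.5]
gripper_width: 0.0911
gripper_force: 0.0
[[0.602, 0.0403, 0.1948], [0.6296, 0.1874, 0.1079]]
[[0.5993, 0.0361, 0.1954]]
7.7667 [0.5981 0.0304 0.2674] yaw -2.04 w 0.09121584437545152 F [-0.2  0.7  1.4] 0.0
units [-0.    0.22 -2.81] 0.007450343090487384
```

View pics/above2.png

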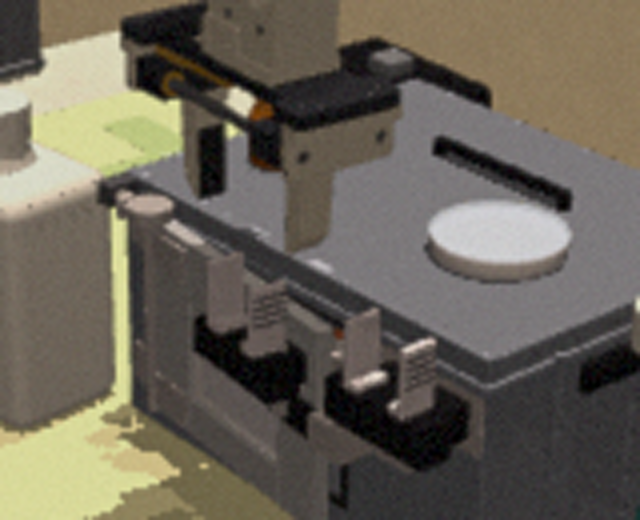

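The gate stays ajar, shown by the gap at crop (320,330). The safety tabs at (225,290) and (265,320) sit under the open jaws.

```bash
python3 -m creep '[0.02,0.24,-0.4,0,91,0,0,-0.6,0,91,0,0,-0.6,0,91,0,0,-0.6,0,91,0,0,-0.6,0,91,0,0,0,0,91,0,0,0,0,91,0,0,0,0,28,0,0,0,0,28,0,0,0,0,28,0,0,0,0,28,0,0,0,0,28,0,0,0,0,28,0,0,0,0,28,0,0,0,0,28,0,0,0,0,28,0,0,0,0,28,0,0,0,0,28]' 30; python3 - <<'E'
from h import *
s=arm.read_state();p=np.array(s['tool_pos'][:2]);yaw=np.arctan2(s['tool_rot'][1][1],s['tool_rot'][0][1])-np.pi/2
print(s['gripper_width'],s['gripper_force'],s['force'],s['t'])
H=np.array([.626,.1905]);psi=.067
R=lambda a:np.array([[np.cos(a),-np.sin(a)],[np.sin(a),np.cos(a)]])
# gate angle implied by present tool position
r=p-H;print("r",np.linalg.norm(r),"theta",psi-(np.arctan2(r[1],r[0])-np.arctan2(-.155,-.023)),"psi-yaw",psi-yaw)
th0=psi-(np.arctan2(r[1],r[0])-np.arctan2(-.155,-.023))
prev=p
for k in range(1,15):
    q=H+R(-.1048*k)@r;print(k,round(th0+.1048*k,2),((q-prev)/.025).round(2),q.round(3));prev=q
E
```

```text
t: 9.27
tool_pos: [0.5986, 0.0385, 0.1978]
tool_rot: [[-0.999, 0.034, 0.001], [0.034, 0.999, 0.002], [-0.001, 0.002, -1.0]]
force: [-0.3, 7.2, 1.4]
gripper_width: 0.0287
gripper_force: 17.6
0.02871672698963024 17.630314528942108 [-0.28047405  7.18114686  1.38951864] 9.2667
r 0.15447160911916766 theta 0.09798575591529263 psi-yaw 0.10119215628683037
1 0.2 [-0.63  0.15] [0.583 0.042]
2 0.31 [-0.61  0.21] [0.568 0.048]
3 0.41 [-0.59  0.28] [0.553 0.054]
4 0.52 [-0.55  0.34] [0.539 0.063]
5 0.62 [-0.52  0.39] [0.526 0.073]
6 0.73 [-0.47  0.44] [0.514 0.084]
7 0.83 [-0.42  0.49] [0.504 0.096]
8 0.94 [-0.37  0.53] [0.495 0.109]
9 1.04 [-0.31  0.57] [0.487 0.123]
10 1.15 [-0.25  0.6 ] [0.481 0.138]
11 1.25 [-0.19  0.62] [0.476 0.154]
12 1.36 [-0.12  0.64] [0.473 0.17 ]
13 1.46 [-0.05  0.65] [0.472 0.186]
14 1.57 [0.01 0.65] [0.472 0.202]
```

```bash
python3 -m creep '[-0.32,0.06,0,-0.5,28,-0.31,0.09,0,-0.5,28,-0.31,0.1,0,-0.5,28,-0.3,0.11,0,-0.5,28,-0.3,0.13,0,-0.5,28,-0.29,0.15,0,-0.5,28,0,0,0,0,28,0,0,0,0,28]' 30; python3 st.py .553 .054 .197 -20
```

```text
t: 9.93
tool_pos: [0.5537, 0.0545, 0.1979]
tool_rot: [[-0.94, 0.341, 0.003], [0.341, 0.94, 0.001], [-0.003, 0.002, -1.0]]
force: [3.9, 6.7, -1.3]
gripper_width: 0.0281
gripper_force: 22.0
9.9333 [0.5537 0.0545 0.1979] yaw -19.95 w 0.028097698789745218 F [ 3.9  6.7 -1.3] 21.977856159210205
units [-0.03 -0.02 -0.03] -0.008022039459457156
```

```bash
python3 -m creep '[-0.28,0.17,0,-0.5,22,-0.27,0.17,0,-0.5,22,-0.27,0.19,0,-0.5,22,-0.25,0.2,0,-0.5,22,-0.24,0.22,0,-0.5,22,-0.23,0.22,0,-0.5,22,-0.22,0.24,0,-0.5,22,-0.2,0.25,0,-0.5,22,0,0,0,0,22,0,0,0,0,22]' 40; python3 st.py .504 .096 .197 -44
python3 - <<'E'
from h import *
for n in("side","top"):
    p=get_image(n); print([np.round(r["at"],4).tolist() for q in("safety_grip","gate_hinge") for r in finder.landmark_of(q,p)[:1]])
    if n=="side": cv2.imwrite("pics/swing.png",cv2.resize(p["img"][120:280,230:440,::-1],None,fx=3,fy=3,interpolation=2))
E
```

```text
t: 10.77
tool_pos: [0.5051, 0.0957, 0.1979]
tool_rot: [[-0.72, 0.694, 0.004], [0.694, 0.72, 0.001], [-0.003, 0.003, -1.0]]
force: [6.6, 4.8, -0.9]
gripper_width: 0.0266
gripper_force: 40.0
10.7667 [0.5051 0.0957 0.1979] yaw -43.92 w 0.026582047660655698 F [ 6.6  4.8 -0.9] 40.03582298755646
units [-0.05  0.01 -0.04] -0.01327837308226402
[[0.5074, 0.094, 0.1965], [0.6302, 0.1849, 0.1099]]
[]
```

View pics/swing.png

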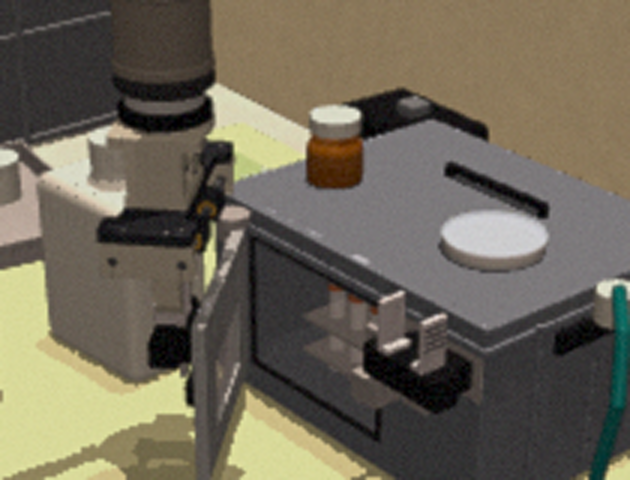

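The gate is open to about 0.83 rad with its edge at crop (205,400). The gripper still holds the safety catch and the bystanders are untouched.

```bash
python3 -m creep '[-0.19,0.26,0,-0.5,22,-0.18,0.27,0,-0.5,22,-0.16,0.28,0,-0.5,22,-0.15,0.29,0,-0.5,22,-0.13,0.3,0,-0.5,22,-0.12,0.3,0,-0.5,22,-0.1,0.31,0,-0.5,22,-0.09,0.31,0,-0.5,22,-0.07,0.32,0,-0.5,22,-0.05,0.32,0,-0.5,22,-0.03,0.33,0,-0.5,22,-0.02,0.32,0,-0.5,22,0,0.32,0,-0.5,22,0,0,0,0,22,0,0,0,0,22,0,0,0,0,22]' 40; python3 st.py .472 .194 .197 -83
python3 - <<'E'
from h import *
for n in("side","top"):
    p=get_image(n); print([(q,np.round(r["at"],4).tolist()) for q in("safety_grip","gate_hinge","jerrican","cup","jar") for r in finder.landmark_of(q,p)[:1]])
    if n=="side": cv2.imwrite("pics/fin.png",cv2.resize(p["img"][120:280,200:440,::-1],None,fx=3,fy=3,interpolation=2))
E
```

```text
t: 12.4
tool_pos: [0.4721, 0.1928, 0.1979]
tool_rot: [[-0.124, 0.992, 0.002], [0.992, 0.124, -0.0], [-0.001, 0.002, -1.0]]
force: [2.5, 1.1, 4.1]
gripper_width: 0.0267
gripper_force: 40.2
12.4 [0.4721 0.1928 0.1979] yaw -82.86 w 0.02665709469665367 F [2.5 1.1 4.1] 40.154823660850525
units [-0.    0.05 -0.04] -0.023209476703688853
[('safety_grip', [0.4778, 0.194, 0.1981]), ('gate_hinge', [0.6289, 0.1859, 0.1102]), ('cup', [0.4085, 0.338, 0.0012]), ('jar', [0.7441, 0.1876, 0.2015])]
[('safety_grip', [0.4746, 0.1932, 0.1982]), ('gate_hinge', [0.6277, 0.1938, 0.1113]), ('jerrican', [0.623, 0.1934, 0.1106]), ('cup', [0.4129, 0.3336, 0.0012]), ('jar', [0.7441, 0.1935, 0.2005])]
```

View pics/fin.png

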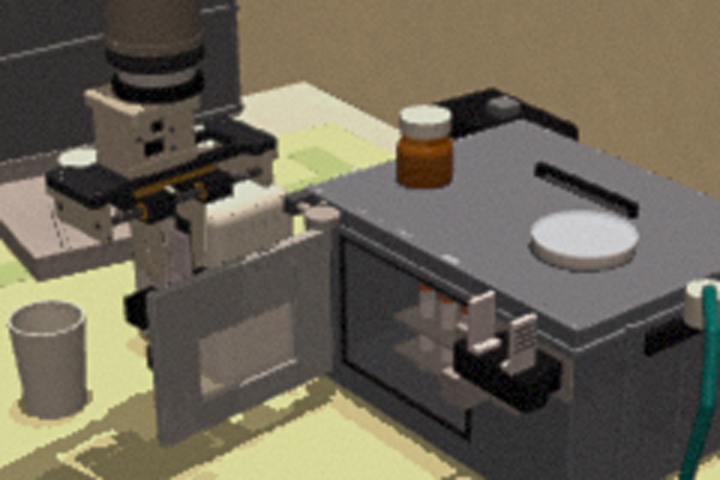

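The gate stands about square to the case front (panel from crop (155,290) to (335,235)). The gripper holds its catch, and the jerrican, cup, jar and dish are in place, so I'm handing in.

```bash
python3 -c "
from cell import arm
print(arm.sign_off())"
```

```text
the job is handed in; nothing more can be done
None
```

The gate is open to about 1.5 rad (85°), with the gripper still pinching its safety catch; the bystanders look untouched, and the job was handed in at about 12.5 s (sign-off gave no verdict).

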